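# Aim the swing burner and open its gas cock

## Robot

A 7-joint arm with a two-finger parallel gripper is mounted at the origin on the work surface. World frame = base frame: x ahead of the robot, y to its left, z up, the work surface at z = 0. Lengths are in mm, angles in rad, forces in N, time in s.
With the tool pointing down it reaches from about 350 to 775 mm from the base axis. Payload 3.1 kg.
Tool frame: the origin (TCP) lies at the very end of the fingers, on their centre line; the grasp point (between the pads) lies 19 mm behind it; z points along the fingers, y is the direction in which the jaws open and shut (so a half turn about z gives the same grasp; the last joint's range is limited). The gripper opens to 85 mm and grips with 20 to 120 N. Pads are 22 mm wide; open, the fingers measure 114 mm over their backs; the gripper's body (76 mm by 85 mm) begins 54 mm behind the grasp point. The pads swing forward as they close: fully open they stand 13 mm farther back than shut.
Start: joints at [-0.042, 0.311, 0.014, 1.512, -0.004, 1.319, -0.027], TCP at [550.016, 0.032, 231.304] pointing down, gripper open.
Joint ranges: [-2.7, 2.7], [-0.3, 1.91], [-1.27, 1.3], [0.12, 2.57], [-1.44, 4.58], [0.2, 2.03], [-3.05, 3.05]. Speed limits (rad/s): [2.79, 2.79, 3.14, 3.14, 3.14, 3.14, 3.14].

## Interface

Orientations are given as a unit quaternion [w, x, y, z].
In Python, from workcell import r gives the robot as it stands.
- The arm moves only by the shell command python3 -m pendant 'ROWS'. ROWS is JSON, a list of rows, each a list of 7 numbers: the shift along the tool's x, y, z in m, then the turn, a rotation vector about the tool's x, y, z in degrees, then the closure, from 0 (fully open) to 1 (shut). In form: [[dx, dy, dz, ax, ay, az, gripper], ...]. A call has 1 to 10 rows; each row is the pose to reach, as a shift and turn from the pose commanded when the call began, along the tool's axes at that moment; what a row does not reach only later rows make up. A row lasts 1/12 s, in which the tool goes at most 41.7 mm and 7.16 degrees, less where a joint would pass 70% of its speed; a pose out of reach is approached as far as the arm can. A call with a gripper value outside its range is refused whole. The fingers move at their own pace and stop on an object; the grip force is fixed at half the most. Time passes only in rows, so rows that repeat a pose let the fingers close. It gives the time, the measured TCP pose, the force and the opening at its end, in the units of the state.
- r.get_obs(): the state, without advancing time (a new reading comes with each control period).
- r.grab_frame(name): name is "scene" or "side" or "wrist"; returns the picture (400x640x3 uint8, red, green, blue); there is no depth.
- r.camera_info(name): a dict with "camera_matrix" (3x3 intrinsics, pixels), "rvec" (rotation vector, rad) and "tvec" (3), from world to camera coordinates, as OpenCV has them; the wrist camera has in their place "mount" (4x4, takes a point from camera to tool coordinates, whose origin is the TCP and whose axes are the flange's). Camera axes: x right, y down, z forward; pixel columns grow to the right and rows downward; lengths in mm; the calibration is good to about 2 mm. A picture is of the moment at which its call begins: read the wrist's pose just before it. camera_info takes no time and is no camera call.
- r.hand_in(): hands the job in, once; it reports no verdict.
Trained networks look in the newest picture that a camera, given by its name, has taken for a name from the list of things; names that differ only in an ending like _2 or _b are one class to them, and where a whole thing is asked for, a point or a joint stands for the part that bears it (a point fixed in the world has none). Each returns a list of dicts, best first, with "p" (0 to 1); they miss things now and then, are a little off and sometimes report something else, mostly with a low value. They report only what shows in the picture. A call takes as long as a camera call.
- r.spot_in(target, camera): "bbox" ([centre column, centre row, width, height] in pixels, round what is visible of it).
The state is a dict: "clock": time; "q": joint angles; "dq": joint speeds; "joint_efforts": joint torques, N m; "eef_pos": TCP position; "eef_rot": TCP orientation; "wrist_force": force on the tool from outside, world axes, zero at the start; "moment": the same for the moment, N m; "grip_width": finger opening in mm.
Only numpy, scipy, OpenCV 4.12 (cv2) and the standard library are available. Lean on these libraries where they do the work, as an engineer would, in place of code of your own. Each camera call takes 0.05 s, during which the arm holds its last target.

## Task

Set up the burner for cracking off the vase: with one finger, push the burner's swing arm round until its nozzle points squarely at the middle of the vase on the turntable, and only then push the lever of the gas cock round a quarter turn until it is fully open, in line with its pipe. Do it all by pushing from one side: do not pinch the arm or the lever. Leave the two little needle valves as they are set, and do not shift the vase or the other glassware and tools, nor lift any of them.

Things in the scene. Friction and masses are not known exactly. Their poses are not given: they have to be found in the camera images.
- burner_arm (a joint): swing arm of the burner, turning about the upright pillar; 0 = arm along the pillar foot's own -x direction, roughly towards the robot; grows anticlockwise seen from above; travel -2.2 to 2.2 rad, wider than needed. It stays where it is left; a stiff swivel (about 0.3 N m, so 3 N at 110 mm from the pivot).
- pivot (a point): point on the arm's swing axis at the height of the arm's centre line (155 mm above the table). The pillar has a round foot 120 mm wide and a round swivel head 48 mm wide whose top is 30 mm above this point; both are plain fixed or turning steel.
- nozzle (a point): mouth of the nozzle, the arm's free end, 175 mm from pivot; x points out along the arm (as the flame goes), y to its left, z up. The arm is a steel bar 20 x 20 mm from 25 to 149 mm out, then a brass nozzle 24 mm wide; a thin pilot pipe lies on top. Pushing its left face (+y; burner_arm_c0 in the rules) swings it clockwise seen from above, its right face (burner_arm_c1) anticlockwise.
- vase_cut (a point): on the vase's centre axis at the height of its scribed line (110 mm above its foot, level with the nozzle). The vase is a loose green glass blank, 76 mm wide (82 at its shoulder) and 160 mm tall, standing in the middle of a fixed steel turntable 200 mm wide and 45 mm high; it may be left or right of the pillar.
- gas_lever (a joint): lever of the gas cock, on top of the cock and turning about an upright stem; 0 = shut, lever crosswise to the pipe and pointing roughly at the robot; 1.571 = fully open, at its end stop, lever in line with the pipe; it opens anticlockwise seen from above. It stays where it is left (about 0.22 N m, so 2.5 N at 90 mm).
- cock_axis (a point): point on the lever's stem axis at the lever's mid height (104 mm above the table); axes of the cock: y along its pipe. The brass cock sits in a copper pipe 18 mm thick whose centre is 66 mm up; the pipe runs from 115 mm at -y, over which the open lever lies, to 145 mm at +y, where the needle valves are. The cock stands on the other side of the pillar from the vase.
- lever_grip (a point): middle of the lever's black sleeve, 90 mm from the stem; x points out along the lever, y to its left, z up. The sleeve is 23 mm wide, 12 mm thick (10 mm on its sides) and runs from 37 to 122 mm from the stem; pushing its right side (-y) opens the cock (the rules call the left side gas_lever_c0 and the right gas_lever_c1).
- needle_a_end (a point): one end of the T-handle of the nearer needle valve: a small handle 42 mm long on an upright spindle, this point 17 mm from the spindle, which stands 75 mm to +y of the stem, top 111 mm above the table; turns easily, leave as set.
- needle_b_end (a point): the same of the second needle valve, alike, its spindle 118 mm to +y of the stem; leave as set.
- goblet: clear stemmed glass, 64 mm wide, 122 mm tall, loose, to be left where it is; origin at its underside
- tumbler: clear open tumbler, 72 mm wide, 95 mm tall, loose, to be left where it is; origin at its underside
- decanter: finished green glass bottle, 90 mm wide, 182 mm tall, loose, to be left where it is; origin at its underside
- scriber: wooden-handled scribing tool lying flat, 130 mm long, 11 mm thick, loose, to be left where it is; origin at its underside
- caliper: steel slide caliper lying flat, 150 mm long, 9 mm thick, loose, to be left where it is; origin at its underside
- cork_ring: cork ring, 68 mm wide, 22 mm tall, loose, to be left where it is; origin at its underside
- dressing_stone: brown stone block 80 x 28 x 24 mm, loose, to be left where it is; origin at its underside

How it is judged (in metres and radians):
On the way, in this order (a step that is already met when the one before it is completed fails the run):
1. the burner arm is pushed round so that the nozzle points at the middle of the vase, and it is at rest (y of vase_cut in the frame of nozzle between -0.012 and 0.012 m and x of vase_cut in the frame of nozzle above 0 m and velocity of joint burner_arm between -0.05 and 0.05 rad/s), for 0.3 s.
2. then the gas lever is pushed fully open (value of joint gas_lever above 1.45 rad), for 0.2 s.
At the end, for the whole second after the job is handed in: The line of the nozzle passes within 12 mm of the vase's centre axis, the nozzle facing the vase; the gas lever is within about 7 degrees of its open stop (over 1.45 rad); both are at rest, and the vase stands upright within 12 mm of where it was (all of step 1 and value of joint gas_lever above 1.45 rad and velocity of joint gas_lever between -0.05 and 0.05 rad/s and distance of vase_cut from where it was at the start of the episode below 0.012 m and angle between vase_cut's own z axis and vertical below 0.05 rad); the robot touches nothing.
It fails at once if the gas lever is opened (beyond 0.4 rad) while the nozzle points more than 30 mm to one side of the vase's axis or away from it (value of joint gas_lever above 0.4 rad and (y of vase_cut in the frame of nozzle above 0.03 m or y of vase_cut in the frame of nozzle below -0.03 m or x of vase_cut in the frame of nozzle below 0 m)).
It fails at once if the burner arm or the gas lever is pinched: pressed by the fingers on both its sides at once (contact force between each of burner_arm_c0, burner_arm_c1 and the fingers above 0.3 N or contact force between each of gas_lever_c0, gas_lever_c1 and the fingers above 0.3 N).
It fails at once if the vase is shifted by 12 mm or more (lifted, carried or knocked) (distance of vase_cut from where it was at the start of the episode above 0.012 m).
It fails at once if a bystanding glass or tool is shifted by 15 mm or more or lifted (distance of any of goblet, tumbler, decanter, scriber, caliper, cork_ring, dressing_stone from where it was at the start of the episode above 0.015 m).
It fails at once if a needle valve is turned (an end of its T-handle shifts by more than 6 mm) (distance of any of needle_a_end, needle_b_end from where it was at the start of the episode above 0.006 m).
It also fails if it takes over 58 s, if anything falls off the work surface, if the arm or the gripper's body presses on something with over 40 N, if the wrist force passes 120 N, or if a joint passes its speed limit or range.

## Working session

There is one attempt and no reset: what is moved stays moved. The work goes in short steps, Python scripts to look and compute and a shell command to move; the robot and the scene stay as the last step left them, time stands still between calls to the robot, and variables do not carry over. Pictures are saved under pics/ and viewed, and the job is handed in when it is done.

```bash
ls; mkdir -p pics
python3 - <<'E'
from workcell import r
import cv2,numpy as np
o=r.get_obs(); print(o)
for n in ["scene","side","wrist"]:
    im=r.grab_frame(n); cv2.imwrite(f"pics/{n}0.png",im[:,:,::-1])
    print(n,r.camera_info(n))
E
```

```text
pics
{'clock': 0.0, 'q': array([-0.04173334,  0.31175724,  0.01399362,  1.51307542, -0.00439751,
        1.31920684, -0.02721867]), 'dq': array([ 0.00113655, -0.00130087,  0.00065767,  0.00187256,  0.00069644,
        0.00021554, -0.00091625]), 'joint_efforts': array([-8.45983850e-04, -3.79911804e+01,  1.45537080e-01, -2.30588043e+01,
        1.22032766e-02,  1.37352623e-02,  4.05736500e-06]), 'eef_pos': array([5.49258212e+02, 2.79598008e-02, 2.30196356e+02]), 'eef_rot': array([-0.00081755,  0.70707428,  0.70713824, -0.00088939]), 'wrist_force': array([-0.02377658, -0.98499341, -0.651581  ]), 'moment': array([-0.05456788, -0.04778044, -0.01291119]), 'grip_width': 85.08870596564334}
scene {'camera_matrix': array([[429.4686549 ,   0.        , 317.26626657],
       [  0.        , 429.4686549 , 198.37060821],
       [  0.        ,   0.        ,   1.        ]]), 'rvec': array([ 1.19587644,  2.24344139, -1.02009453]), 'tvec': array([ 296.32167511, -247.88116981, 1523.92225036])}
side {'camera_matrix': array([[457.28729599,   0.        , 318.22086119],
       [  0.        , 457.28729599, 193.78475428],
       [  0.        ,   0.        ,   1.        ]]), 'rvec': array([ 0.70013851, -2.71362092,  0.98603193]), 'tvec': array([ 536.98016891,  272.20373027, 1055.08187136])}
wrist {'camera_matrix': array([[307.91048486,   0.        , 313.13115351],
       [  0.        , 307.91048486, 205.76813479],
       [  0.        ,   0.        ,   1.        ]]), 'mount': array([[-4.78241490e-04, -9.56680406e-01, -2.91139781e-01,
         7.41161526e+01],
       [ 9.99999701e-01, -2.80688842e-04, -7.20313216e-04,
        -3.36395450e-01],
       [ 6.07389852e-04, -2.91140039e-01,  9.56680254e-01,
        -1.43378222e+02],
       [ 0.00000000e+00,  0.00000000e+00,  0.00000000e+00,
         1.00000000e+00]])}
```

View pics/scene0.png

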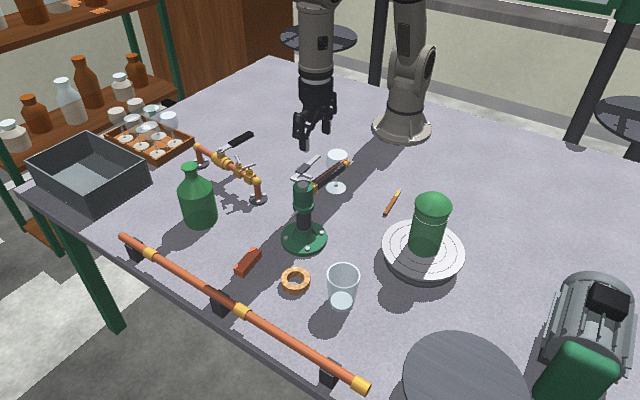

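View pics/side0.png

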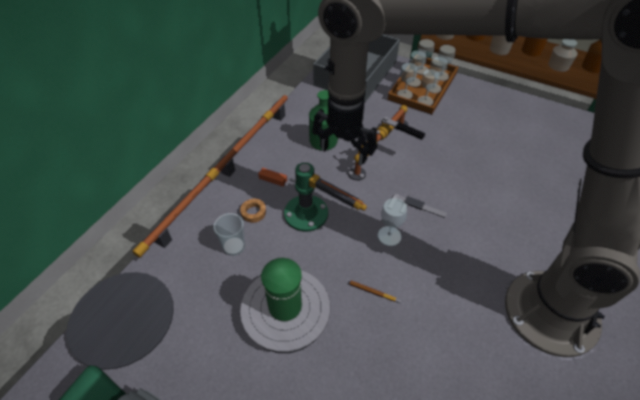

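View pics/wrist0.png

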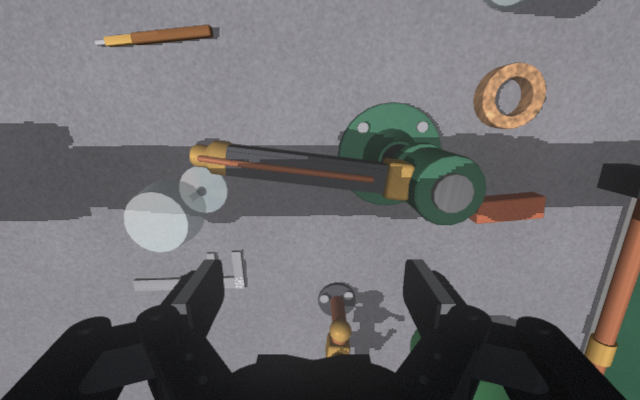

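Run:
```python
from workcell import r
for c in ["scene","side","wrist"]:
  for n in ["burner_arm","nozzle","pivot","vase_cut","gas_lever","cock_axis","lever_grip","needle_a_end","goblet","tumbler","decanter"]:
    try:
      d=r.spot_in(n,c); print(c,n,[(round(x['p'],2),[int(v) for v in x['bbox']]) for x in d[:3]])
    except Exception as e: print(c,n,e)
```

```text
scene burner_arm [(0.89, [321, 182, 58, 53])]
scene nozzle [(0.78, [322, 183, 57, 51])]
scene pivot [(0.72, [315, 208, 71, 99]), (0.65, [336, 171, 22, 44])]
scene vase_cut [(0.43, [229, 168, 72, 72])]
scene gas_lever [(0.64, [233, 143, 39, 22])]
scene cock_axis [(0.64, [229, 167, 73, 72])]
scene lever_grip [(0.57, [235, 143, 37, 19])]
scene needle_a_end []
scene goblet [(0.56, [335, 170, 21, 44])]
scene tumbler [(0.62, [342, 287, 32, 48])]
scene decanter [(0.72, [197, 195, 44, 72])]
side burner_arm [(0.64, [331, 186, 68, 43])]
side nozzle [(0.82, [330, 186, 74, 51])]
side pivot [(0.9, [325, 197, 86, 69]), (0.22, [257, 211, 24, 27])]
side vase_cut [(0.86, [282, 289, 43, 64])]
side gas_lever [(0.9, [405, 127, 46, 19])]
side cock_axis [(0.55, [385, 141, 74, 73]), (0.26, [321, 118, 31, 63])]
side lever_grip [(0.76, [405, 127, 43, 23])]
side needle_a_end []
side goblet [(0.84, [393, 220, 30, 48])]
side tumbler [(0.78, [229, 233, 32, 47])]
side decanter [(0.8, [323, 118, 31, 60])]
wrist burner_arm [(0.58, [338, 182, 296, 83])]
wrist nozzle [(0.58, [335, 183, 300, 88])]
wrist pivot [(0.98, [339, 163, 298, 121])]
wrist vase_cut []
wrist gas_lever []
wrist cock_axis [(0.59, [338, 318, 37, 79])]
wrist lever_grip [(0.66, [510, 98, 70, 63]), (0.29, [177, 208, 104, 83])]
wrist needle_a_end []
wrist goblet [(0.66, [176, 209, 105, 84]), (0.49, [188, 270, 113, 42])]
wrist tumbler [(0.55, [507, 5, 52, 10])]
wrist decanter [(0.97, [460, 364, 98, 64]), (0.74, [337, 320, 38, 79])]
```

```bash
cat > h.py <<'E'
import numpy as np,cv2
from scipy.spatial.transform import Rotation as R
from workcell import r
def cam(n,o=None):
    c=r.camera_info(n);K=c["camera_matrix"]
    if "rvec" in c:
        Rm=cv2.Rodrigues(c["rvec"])[0];t=np.array(c["tvec"]).ravel()
    else:
        o=o or r.get_obs();q=o["eef_rot"];T=np.eye(4)
        T[:3,:3]=R.from_quat([q[1],q[2],q[3],q[0]]).as_matrix();T[:3,3]=o["eef_pos"]
        W=np.linalg.inv(T@c["mount"]);Rm=W[:3,:3];t=W[:3,3]
    return K,Rm,t
def ray(c,uv):
    K,Rm,t=c
    d=Rm.T@np.linalg.solve(K,[uv[0],uv[1],1.]);return -Rm.T@t,d
def atz(c,uv,z):
    p,d=ray(c,uv);return p+d*(z-p[2])/d[2]
def proj(c,P):
    K,Rm,t=c
    x=K@(Rm@np.array(P,float)+t);return x[:2]/x[2]
def tri(*cu):
    A=np.zeros((3,3));b=np.zeros(3)
    for c,uv in cu:
        p,d=ray(c,uv);d=d/np.linalg.norm(d);M=np.eye(3)-np.outer(d,d);A+=M;b+=M@p
    return np.linalg.solve(A,b)
E
python3 - <<'E'
from h import *
for n,box,s in [("scene",(180,120,300,150),1),("side",(220,60,240,300),1),("scene",(360,170,120,120),2),("side",(240,100,220,180),2)]:
    im=cv2.imread(f"pics/{n}0.png");x,y,w,h=box
    k=min(800/w,600/h);cv2.imwrite(f"pics/{n}_z{s}.png",cv2.resize(im[y:y+h,x:x+w],None,fx=k,fy=k,interpolation=2));print(n,s,k)
S=cam("scene");D=cam("side");W=cam("wrist")
print("decanter base",atz(S,(197,225),0)); 
# wrist
print("noz mouth",atz(W,(192,155),155),"head top",atz(W,(455,193),185))
print("goblet foot",atz(W,(203,190),0),"rim",atz(W,(156,222),122))
print("vase", tri((S,(432,200)),(D,(281,270))), "top")
E
```

```text
scene 1 2.6666666666666665
side 1 2.0
scene 2 5.0
side 2 3.3333333333333335
decanter base [ 7.53329730e+02 -2.40256890e+02  1.13686838e-13]
noz mouth [463.47277889  45.00631182 155.        ] head top [639.69909728  24.89490788 185.        ]
goblet foot [411.42431386 -19.20362298   0.        ] rim [412.43859252 -17.51527496 122.        ]
vase [532.85756235 297.90707129 192.96925789] top
```

View pics/scene_z1.png

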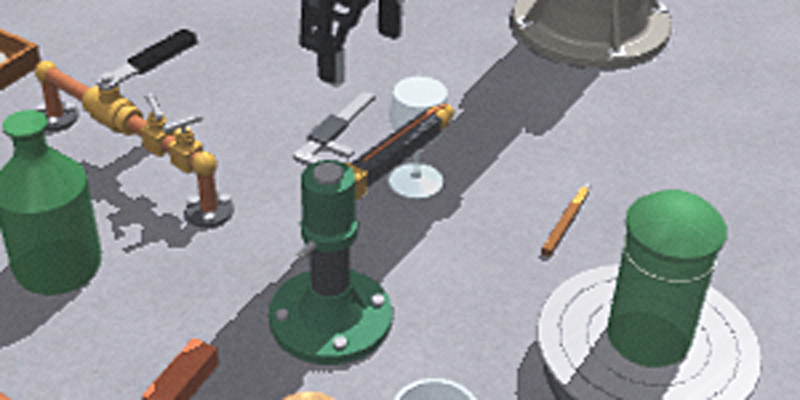

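View pics/scene_z2.png

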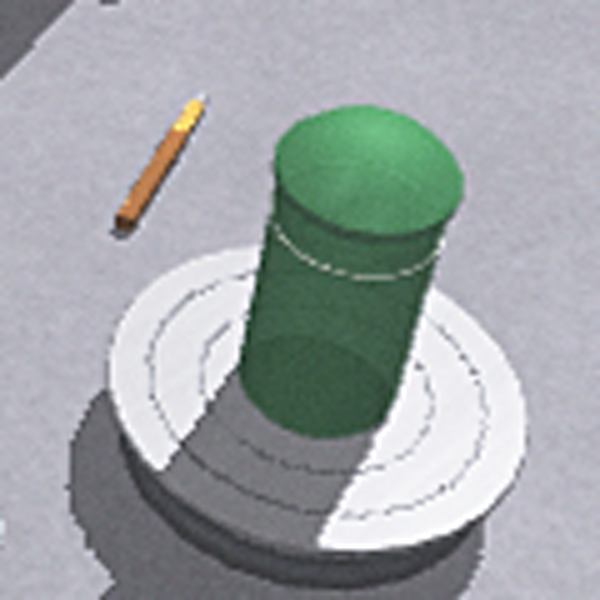

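View pics/side_z1.png

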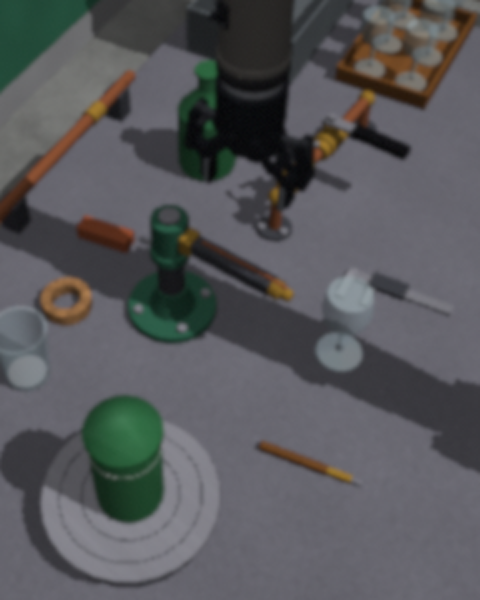

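View pics/side_z2.png

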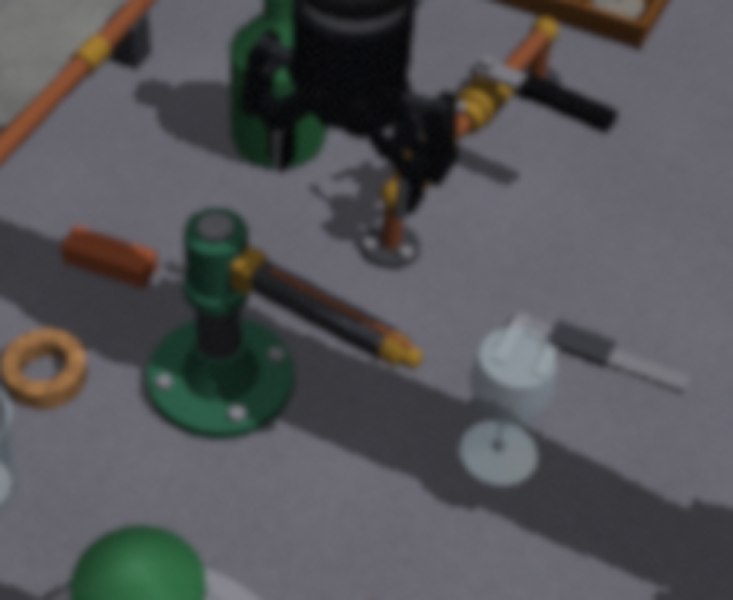

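Run:
```python
from h import *
S=cam("scene");D=cam("side");W=cam("wrist",None)
from scipy.optimize import least_squares
def ext(c,x,y,z,rad):
    a=np.linspace(0,2*np.pi,120);u=np.array([proj(c,(x+rad*np.cos(t),y+rad*np.sin(t),z)) for t in a])
    return np.array([u[:,0].min(),u[:,0].max(),u[:,1].min(),u[:,1].max()])
sv=np.array([360+108/5,360+527/5,170+245/5,170+550/5]);dv=np.array([220+40/2,220+219/2,60+415/2,60+580/2])
# also decide per-camera
for nm,f in [("S",lambda p:ext(S,*p,45,100)-sv),("D",lambda p:ext(D,*p,45,100)-dv),("both",lambda p:np.r_[ext(S,*p,45,100)-sv,ext(D,*p,45,100)-dv])]:
    s=least_squares(f,[540,290]);print("turntable",nm,s.x.round(1),s.fun.round(1))
z1=lambda u,v:(180+u/2.6667,120+v/2.6667)
d2=lambda u,v:(240+u/3.3333,100+v/3.3333)
d1=lambda u,v:(220+u/2,60+v/2)
print("head top S",atz(S,z1(329,174),185),"D",atz(D,d2(216,226),185))
print("nozzle S",atz(S,z1(449,115),155),"D",atz(D,d2(420,357),155))
print("stem S",atz(S,z1(107,82),108),"D",atz(D,d2(487,72),108))
print("sleeve tip",atz(S,z1(195,38),107),atz(D,d2(612,117),107),"in",atz(S,z1(135,70),107),atz(D,d2(528,82),107))
print("pipe far elbow",atz(S,z1(45,68),66),"near elbow",atz(S,z1(205,160),66),"D far",atz(D,d2(548,27),66))
print("near foot",atz(S,z1(210,210),0),atz(D,d2(390,244),0),"far foot",atz(S,z1(56,117),0))
print("decanter D",atz(D,d2(285,145),0),"neck S", atz(S,z1(27,122),182))
print("needles S", atz(S,z1(153,105),111),atz(S,z1(185,125),111))
```

```text
turntable S [532.  302.9] [-0.5  0.5 -0.6  0.3]
turntable D [531.  302.4] [-0.4  0.4 -0.6  0.4]
turntable both [531.3 302.6] [-0.5  0.4 -0.8  0.1 -0.6  0.2 -0.6  0.5]
head top S [640.85114516  30.53409103 185.        ] D [634.06358915  29.29130303 185.        ]
nozzle S [472.19956677  52.7045894  155.        ] D [463.05909244  44.43674785 155.        ]
stem S [ 569.70046363 -309.64561859  108.        ] D [ 558.0546274  -303.36612386  108.        ]
sleeve tip [ 448.94293058 -289.64690036  107.        ] [ 443.72357023 -302.95229152  107.        ] in [ 534.85767517 -301.66555854  107.        ] [ 522.42776251 -309.62687191  107.        ]
pipe far elbow [ 547.32221302 -435.08294482   66.        ] near elbow [ 575.35838258 -174.46775054   66.        ] D far [ 548.64671311 -435.56431492   66.        ]
near foot [ 577.81586519 -172.60513844    0.        ] [ 5.80595780e+02 -1.74075261e+02 -1.13686838e-13] far foot [ 549.93066338 -430.36356659    0.        ]
decanter D [ 7.20019092e+02 -2.39105837e+02  1.13686838e-13] neck S [ 731.11468288 -241.87322478  182.        ]
needles S [ 576.62991703 -238.08116089  111.        ] [ 584.46450752 -188.20955341  111.        ]
```

```bash
python3 -m pendant '[[0,-0.034,0,0,0,6.5,1],[0,-0.034,0,0,0,6.5,1],[0,-0.034,0,0,0,6.5,1],[0,-0.034,0,0,0,6.5,1],[0,-0.034,0,0,0,6.5,1],[0,-0.034,0,0,0,6.5,1],[0,-0.034,0,0,0,6.5,1],[0,-0.034,0,0,0,6.5,1]]'
python3 - <<'E'
from h import *
o=r.get_obs();print(o["eef_pos"],o["grip_width"],o["clock"])
im=r.grab_frame("wrist");cv2.imwrite("pics/w1.png",im[:,:,::-1])
c=cam("wrist",o);np.savez("w1cam.npz",R=c[1],t=c[2],K=c[0])
E
```

```text
clock: 2.47
eef_pos: [516.6, -0.0, 231.5]
eef_rot: [0.0, 0.746, 0.666, 0.0]
wrist_force: [-0.1, 0.6, -0.2]
grip_width: 0.1
[ 5.16618638e+02 -7.55706065e-03  2.31500039e+02] 0.0744603260458441 2.4667
```

View pics/w1.png

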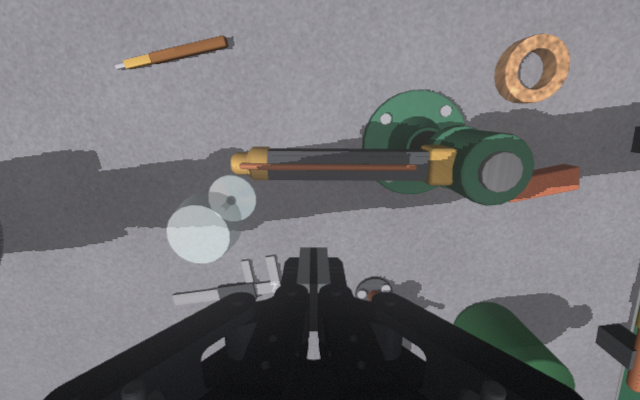

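Run:
```python
from h import *
c=cam("wrist")
print("head",atz(c,(502,172),185),"mouth",atz(c,(233,163),155),"arm top edges",atz(c,(300,150),165),atz(c,(300,180),165),atz(c,(410,152),165),atz(c,(410,180),165))
a=np.linspace(0,2*np.pi,120)
from scipy.optimize import least_squares
sv=np.array([362,None,90,None],object)
# foot rim left extent 362, top 90, bottom 193 at z~8?
for z in (5,12):
  f=lambda p:(lambda u:np.array([u[:,0].min()-362,u[:,1].min()-90,u[:,1].max()-193]))(np.array([proj(c,(p[0]+60*np.cos(t),p[1]+60*np.sin(t),z)) for t in a]))
  s=least_squares(f,[638,28]);print(s.x,s.fun)
print("finger",atz(c,(314,248),231))
```

```text
head [637.37923258  24.8027215  185.        ] mouth [463.47809017  45.52674372 155.        ] arm top edges [512.85402963  50.34572357 165.        ] [510.25699924  29.8652549  165.        ] [586.59416389  40.57750261 165.        ] [586.1606802   21.20039206 165.        ]
[637.41976879  24.41418327] [-7.21410100e-06 -8.45580185e-02  1.02452980e-01]
[636.39683552  24.99969708] [-8.45557888e-05 -9.70124767e-01  1.17975951e+00]
finger [517.37851867   7.80587487 231.        ]
```

```bash
python3 -m pendant '[[0,0,0.03,0,0,0,1],[0,0,0.06,0,0,0,1],[0,0,0.0915,0,0,0,1],[0,0,0.0915,0,0,0,1],[0,0,0.0915,0,0,0,1]]'
python3 - <<'E'
from h import *
o=r.get_obs();p=o["eef_pos"];q=o["eef_rot"]
Rt=R.from_quat([q[1],q[2],q[3],q[0]]).as_matrix()
piv=np.array([637.5,26,p[2]])
# plan: shift s along tool x first (approach), then rotate about pivot by th
rel=Rt.T@(p-piv);print("rel",rel)
for sx in (8,):
  a=rel+[sx,0,0]
  for th in range(0,71,5):
    t=np.radians(th);b=np.array([a[0]*np.cos(t)-a[1]*np.sin(t),a[0]*np.sin(t)+a[1]*np.cos(t),0])
    print(th,(b-rel)[:2].round(1))
E
```

```text
clock: 2.93
eef_pos: [514.7, -0.0, 138.7]
eef_rot: [-0.001, 0.746, 0.666, -0.002]
wrist_force: [0.5, 0.2, 0.9]
grip_width: -0.2
rel [ -39.71828662 -119.03686962    0.51048409]
0 [8. 0.]
5 [18.5 -2.3]
10 [29.2 -3.7]
15 [39.9 -4.2]
20 [50.6 -3.7]
25 [61.3 -2.3]
30 [71.8  0.1]
35 [82.   3.3]
40 [91.9  7.5]
45 [101.5  12.4]
50 [110.5  18.2]
55 [119.   24.8]
60 [126.9  32. ]
65 [134.2  40. ]
70 [140.7  48.5]
```

```bash
python3 -m pendant '[[0.008,0,0,0,0,0,1],[0.0185,-0.0023,0,0,0,5,1],[0.029,-0.0037,0,0,0,10,1],[0.04,-0.0042,0,0,0,15,1],[0.0506,-0.0037,0,0,0,20,1],[0.0613,-0.0023,0,0,0,25,1],[0.0718,0.0001,0,0,0,30,1],[0.082,0.0033,0,0,0,35,1],[0.0919,0.0075,0,0,0,40,1],[0.0919,0.0075,0,0,0,40,1]]'
python3 - <<'E'
from h import *
o=r.get_obs();print(o["eef_pos"])
im=r.grab_frame("wrist");cv2.imwrite("pics/w2.png",im[:,:,::-1])
E
```

```text
clock: 3.77
eef_pos: [536.4, 92.6, 142.4]
eef_rot: [0.0, 0.929, 0.371, 0.003]
wrist_force: [0.1, 0.2, 0.1]
grip_width: 0.1
[536.41183614  92.63774198 142.41757871]
```

View pics/w2.png

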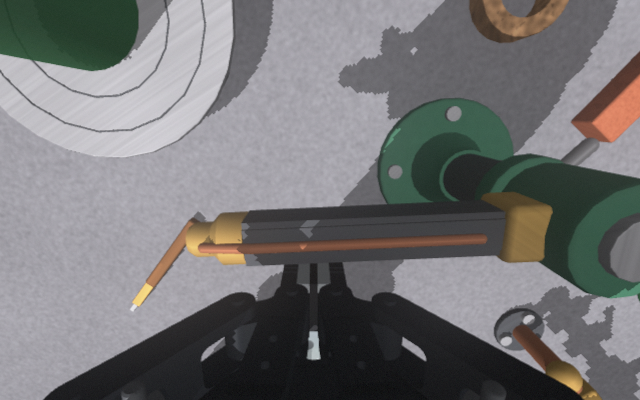

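```bash
cat > meas.py <<'E'
from h import *
from scipy.optimize import least_squares
def armang(c,pts,z=165):
    P=[atz(c,u,z) for u in pts]
    d=P[0]-P[1];return np.degrees(np.arctan2(d[1],d[0])),P
E
python3 - <<'E'
from meas import *
c=cam("wrist")
print(armang(c,[(246,266),(500,256)]))
print(armang(c,[(200,248),(485,239)],168))
print("head",atz(c,(635,247),185),"mouth",atz(c,(192,238),155))
o=r.get_obs();p=o["eef_pos"];q=o["eef_rot"]
Rt=R.from_quat([q[1],q[2],q[3],q[0]]).as_matrix()
rel=Rt.T@(p-np.array([637.5,26,p[2]]));print(rel,np.degrees(np.arctan2(Rt[1,0],Rt[0,0])))
E
```

```text
(np.float64(136.16391300288413), [array([522.43534644, 120.35897257, 165.        ]), array([601.7232872,  44.2286505, 165.       ])])
(np.float64(135.63578064870853), [array([517.21797423, 140.16404389, 168.        ]), array([601.76186941,  57.47590934, 168.        ])])
head [634.94816558  28.64016513 185.        ] mouth [510.78794147 145.53633461 155.        ]
[ -27.63557767 -118.32556217   -0.35877555] 43.72102715973316
```

```bash
cat > plan.py <<'E'
import sys
from h import *
px,py=float(sys.argv[1]),float(sys.argv[2]);ths=[float(x) for x in sys.argv[3:]]
o=r.get_obs();p=o["eef_pos"];q=o["eef_rot"]
Rt=R.from_quat([q[1],q[2],q[3],q[0]]).as_matrix()
a=Rt.T@(p-np.array([px,py,p[2]]))
for th in ths:
    t=np.radians(th);b=np.array([a[0]*np.cos(t)-a[1]*np.sin(t),a[0]*np.sin(t)+a[1]*np.cos(t),0])
    print(th,(b-a)[:2].round(1))
E
python3 plan.py 637 26 4 8 12 15 18 20 21
```

```text
4.0 [ 8.3 -1.6]
8.0 [16.7 -2.6]
12.0 [25.1 -3.1]
15.0 [31.5 -3. ]
18.0 [37.8 -2.7]
20.0 [42.  -2.2]
21.0 [44.1 -1.9]
```

```bash
python3 -m pendant '[[0.0083,-0.0016,0,0,0,4,1],[0.0167,-0.0026,0,0,0,8,1],[0.0251,-0.0031,0,0,0,12,1],[0.0315,-0.003,0,0,0,15,1],[0.0378,-0.0027,0,0,0,18,1],[0.042,-0.0022,0,0,0,20,1],[0.042,-0.0022,0,0,0,20,1],[0.042,-0.0022,0,0,0,20,1]]'
python3 - <<'E'
from h import *
for n in ["wrist","scene","side"]:
    im=r.grab_frame(n);cv2.imwrite(f"pics/{n}3.png",im[:,:,::-1])
im=cv2.imread("pics/scene3.png")[120:290,260:490];cv2.imwrite("pics/scene3z.png",cv2.resize(im,None,fx=3.4,fy=3.4,interpolation=2))
E
```

```text
clock: 4.48
eef_pos: [563.5, 121.6, 141.0]
eef_rot: [-0.0, 0.979, 0.205, 0.001]
wrist_force: [0.7, 0.3, -0.4]
grip_width: -0.2
```

View pics/wrist3.png

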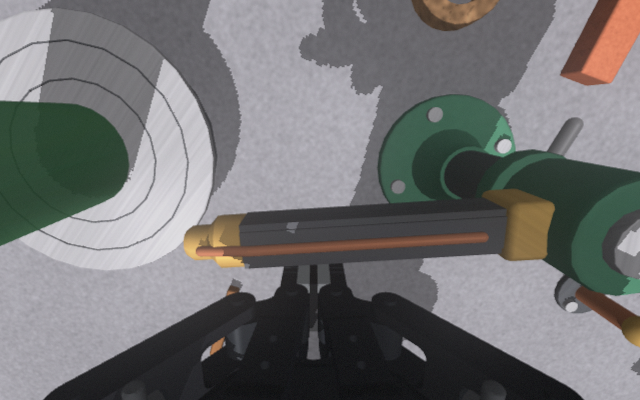

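View pics/scene3z.png

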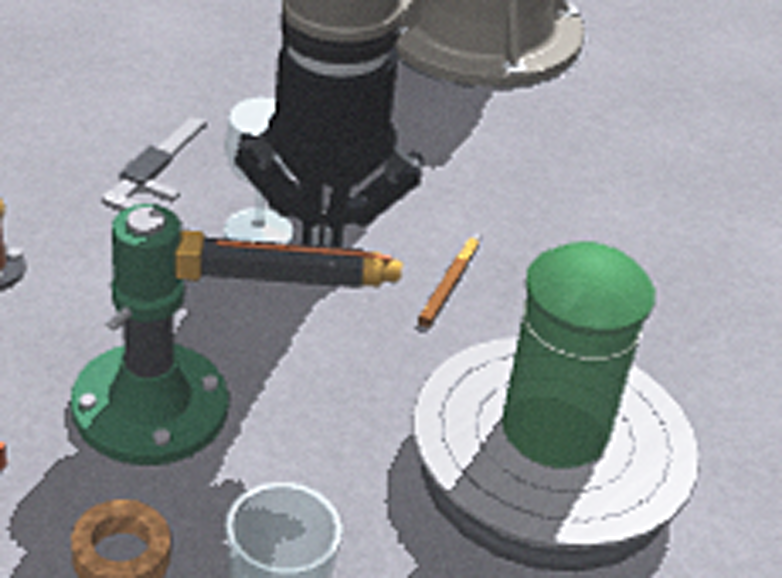

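View pics/side3.png

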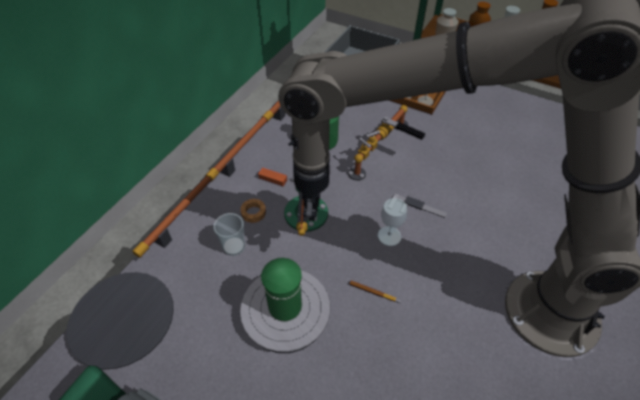

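```bash
cat > m3.py <<'E'
from meas import *
def tt(c,uR,vT,vB):
    a=np.linspace(0,2*np.pi,180)
    def f(p):
        u=np.array([proj(c,(p[0]+100*np.cos(t),p[1]+100*np.sin(t),45)) for t in a])
        return [u[:,0].max()-uR,u[:,1].min()-vT,u[:,1].max()-vB]
    s=least_squares(f,[531,302]);return s.x,s.fun
def rep(edge,pipe,head,mouth,t3):
    c=cam("wrist")
    a1,P=armang(c,edge);a2,_=armang(c,pipe,168)
    H=atz(c,head,185);M=atz(c,mouth,155);a3=np.degrees(np.arctan2(*(M-H)[1::-1]))
    v,res=tt(c,*t3)
    print("edge",a1,"pipe",a2,"mouth-head",a3,"H",H,"M",M,"vase",v,np.round(res,1))
    for piv in (H[:2],np.array([637.5,26])):
      for V in (v,np.array([531.5,302.5])):
        d=V-piv;print("target",np.degrees(np.arctan2(d[1],d[0])), "L",np.linalg.norm(d))
E
python3 - <<'E'
from m3 import *
rep([(246,268),(504,255)],[(197,252),(486,237)],(632,241),(185,243),(214,9,270))
E
```

```text
edge 116.77913646482365 pipe 116.80592332428955 mouth-head 118.30577222333147 H [635.72512377  31.98699525 185.        ] M [555.33880278 181.24456974 155.        ] vase [530.28708011 300.14534678] [-0.  -0.9  1.5]
target 111.46441530894057 L 288.14246918167066
target 111.07102160893955 L 289.896812956182
target 111.35950268483433 L 294.364198492359
target 110.97499898626457 L 296.12201876929043
```

```bash
python3 plan.py 637 27 2 4 5.5
```

```text
2.0 [ 4.1 -1. ]
4.0 [ 8.2 -1.8]
5.5 [11.2 -2.4]
```

```bash
python3 -m pendant '[[0.0041,-0.001,0,0,0,2,1],[0.0082,-0.0018,0,0,0,4,1],[0.0112,-0.0024,0,0,0,5.5,1],[0.0112,-0.0024,0,0,0,5.5,1],[0.0112,-0.0024,0,0,0,5.5,1]]'; python3 -m pendant '[[-0.02,0,0,0,0,0,1],[-0.04,0,0,0,0,0,1],[-0.06,0,-0.03,0,0,0,1],[-0.06,0,-0.06,0,0,0,1],[-0.06,0,-0.06,0,0,0,1]]'
python3 - <<'E'
from h import *
for n in ["wrist","scene","side"]:
    im=r.grab_frame(n);cv2.imwrite(f"pics/{n}4.png",im[:,:,::-1])
im=cv2.imread("pics/scene4.png")[160:290,270:480];cv2.imwrite("pics/scene4z.png",cv2.resize(im,None,fx=3.8,fy=3.8,interpolation=2))
im=cv2.imread("pics/side4.png")[140:360,220:360];cv2.imwrite("pics/side4z.png",cv2.resize(im,None,fx=2.7,fy=2.7,interpolation=2))
E
```

```text
clock: 5.05
eef_pos: [572.0, 127.4, 139.9]
eef_rot: [0.0, 0.988, 0.157, -0.0]
wrist_force: [-0.1, -1.2, 1.6]
grip_width: -0.1
clock: 5.47
eef_pos: [518.2, 109.6, 205.9]
eef_rot: [-0.001, 0.988, 0.157, 0.006]
wrist_force: [0.9, 0.6, 1.5]
grip_width: 0.3
```

View pics/wrist4.png

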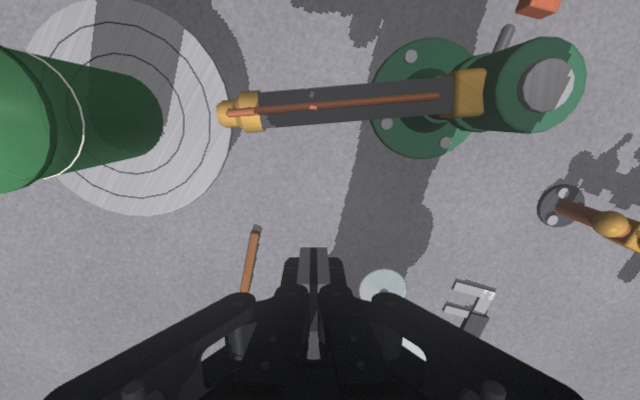

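View pics/scene4z.png

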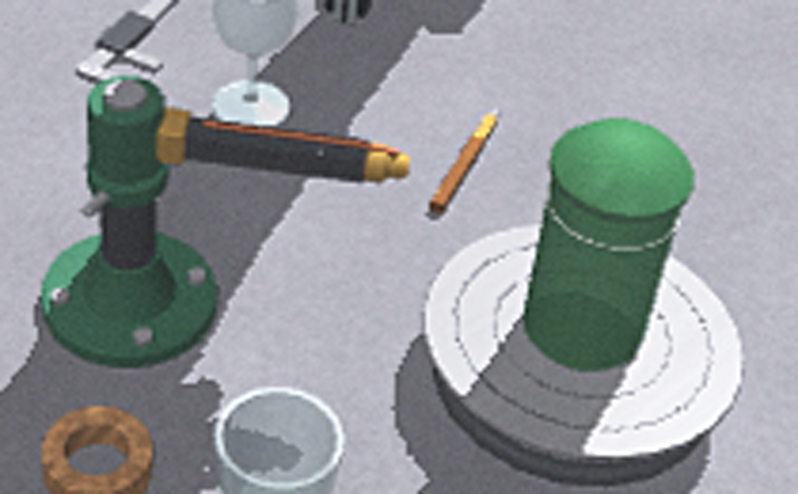

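View pics/side4z.png

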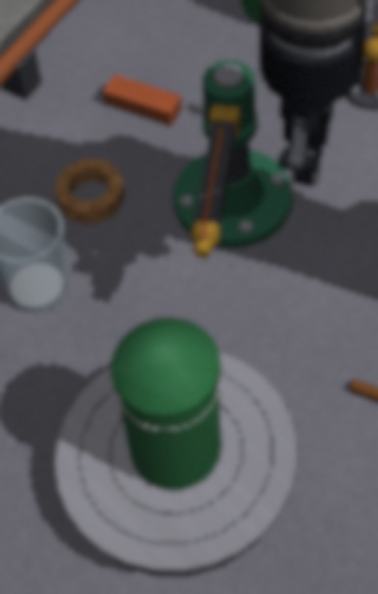

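Run:
```python
from m3 import *
c=cam("wrist")
rep([(262,128),(450,114)],[(230,113),(436,97)],(548,83),(217,113),(234,-3,217))
a=np.linspace(0,2*np.pi,180)
def cf(c,z,rad,ex,x0):
    def f(p):
        u=np.array([proj(c,(p[0]+rad*np.cos(t),p[1]+rad*np.sin(t),z)) for t in a])
        e=[u[:,0].min(),u[:,0].max(),u[:,1].min(),u[:,1].max()]
        return [e[i]-ex[i] for i in range(4) if ex[i] is not None]
    s=least_squares(f,x0);return s.x.round(1),np.round(s.fun,1)
print("vase line wrist",cf(c,155,38,[None,84,None,182],[531,302]))
S=cam("scene");D=cam("side")
z=lambda u,v:(270+u/3.8,160+v/3.8)
d=lambda u,v:(220+u/2.7,140+v/2.7)
print("vase line S",cf(S,155,38,[270+547/3.8,270+682/3.8,None,160+249/3.8],[531,302]))
print("vase line D",cf(D,155,38,[220+118/2.7,220+219/2.7,None,140+430/2.7],[531,302]))
print("head S",cf(S,185,24,[270+89/3.8,270+164/3.8,160+76/3.8,None],[637,27]))
print("head D",cf(D,185,24,[220+203/2.7,220+255/2.7,140+60/2.7,None],[637,27]))
print("foot S",cf(S,6,60,[270+42/3.8,270+218/3.8,None,None],[637,27]))
print("foot D",cf(D,6,60,[220+173/2.7,220+293/2.7,None,None],[637,27]))
print("mouth S",atz(S,z(407,166),155),"mouth D",atz(D,d(203,246),155))
M=tri((S,z(407,166)),(D,d(203,246)));print("tri",M)
```

```text
edge 112.14292523952842 pipe 112.24701271351712 mouth-head 112.70184316596988 H [633.20923264  29.13813601 185.        ] M [567.68611797 185.76203087 155.        ] vase [526.01317518 296.21642382] [-0.  -1.8  2.8]
target 111.86883240644751 L 287.78778040396674
target 110.40862909799601 L 291.6701504878901
target 112.42023350103011 L 292.31186737544266
target 110.97499898626457 L 296.12201876929043
vase line wrist (array([528. , 296.7]), array([0., 0.]))
vase line S (array([531.9, 303.7]), array([ 0.4, -0.4,  0. ]))
vase line D (array([529.2, 303.2]), array([-0.,  0., -0.]))
head S (array([644.6,  33. ]), array([-0.6,  0.6, -0. ]))
head D (array([631.3,  34. ]), array([-0.4,  0.4, -0. ]))
foot S (array([627.6,  21.2]), array([ 0., -0.]))
foot D (array([637.5,  23.2]), array([-0., -0.]))
mouth S [570.59059815 187.03788456 155.        ] mouth D [571.41433663 181.61568778 155.        ]
tri [570.63778628 185.10755027 156.35378604]
```

```bash
python3 -m pendant '[[0,0,0.03,0,0,0,1],[0.02,0,0.06,0,0,0,1],[0.04,0,0.06,0,0,0,1],[0.055,0,0.06,0,0,0.5,1],[0.0605,0,0.06,0,0,1,1],[0.0622,0,0.06,0,0,1,1],[0.0622,0,0.06,0,0,1,1],[0.0622,0,0.06,0,0,1,1]]';python3 -m pendant '[[-0.02,0,0,0,0,0,1],[-0.04,0,0,0,0,0,1],[-0.06,0,-0.03,0,0,0,1],[-0.06,0,-0.06,0,0,0,1],[-0.06,0,-0.09,0,0,0,1],[-0.06,0,-0.09,0,0,0,1],[-0.06,0,-0.09,0,0,0,1]]'
python3 - <<'E'
from h import *
for n in ["wrist","scene","side"]:
    im=r.grab_frame(n);cv2.imwrite(f"pics/{n}5.png",im[:,:,::-1])
im=cv2.imread("pics/scene5.png")[160:290,270:480];cv2.imwrite("pics/scene5z.png",cv2.resize(im,None,fx=3.8,fy=3.8,interpolation=2))
im=cv2.imread("pics/wrist5.png")[0:300,0:640];cv2.imwrite("pics/wrist5z.png",cv2.resize(im,None,fx=1.25,fy=1.25,interpolation=2))
E
```

```text
clock: 6.28
eef_pos: [573.3, 127.9, 139.4]
eef_rot: [0.0, 0.989, 0.148, -0.001]
wrist_force: [-0.3, -0.6, -0.2]
grip_width: 0.3
clock: 6.87
eef_pos: [518.3, 110.8, 233.0]
eef_rot: [-0.001, 0.989, 0.148, 0.004]
wrist_force: [-0.2, 0.3, -0.6]
grip_width: 0.3
```

View pics/wrist5z.png

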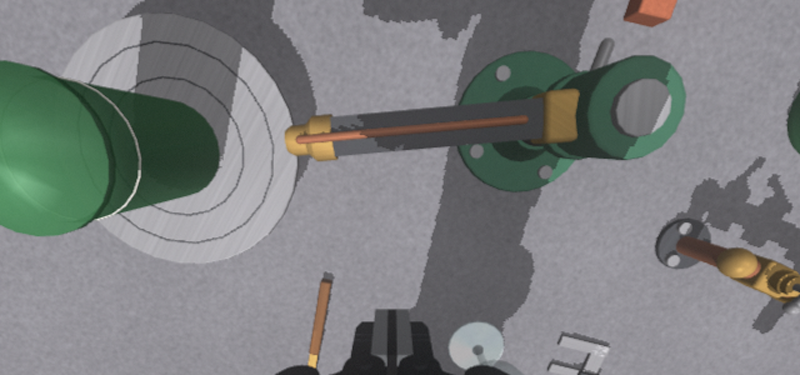

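View pics/scene5z.png

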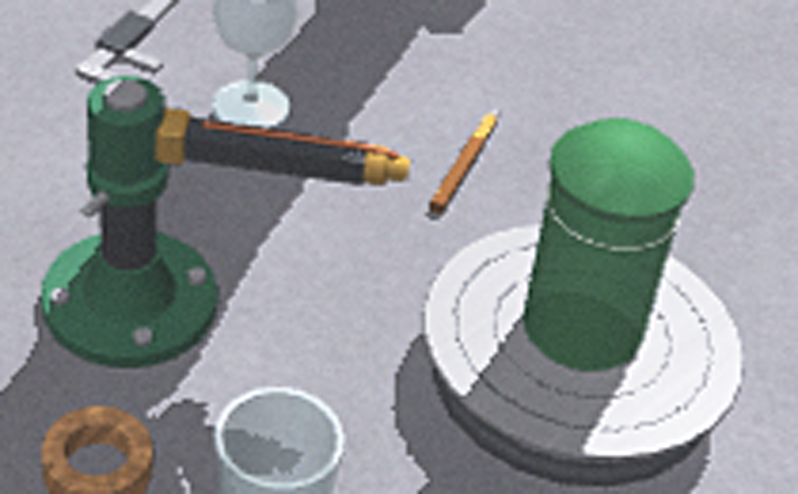

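Run:
```python
from m3 import *
c=cam("wrist");k=1.25
s=lambda u,v:(u/k,v/k)
rep([s(335,156),s(545,138)],[s(300,139),s(524,119)],s(641,107),s(288,140),(299/k,13/k,263/k))
print("far edge",armang(c,[s(335,119),s(540,100)])[0])
a=np.linspace(0,2*np.pi,180)
def f(p):
    u=np.array([proj(c,(p[0]+38*np.cos(t),p[1]+38*np.sin(t),155)) for t in a]);return [u[:,0].max()-140/k,u[:,1].max()-219/k,u[:,1].min()-74/k]
q=least_squares(f,[531,302]);v=q.x;print("line",v,q.fun)
M=atz(c,s(288,140),155)[:2]
# arm centre line at z=155: mean of edges, from top z=165
E1,E2=atz(c,s(335,156),165)[:2],atz(c,s(335,119),165)[:2];F1,F2=atz(c,s(545,138),165)[:2],atz(c,s(540,100),165)[:2]
print("widths",np.linalg.norm(E1-E2),np.linalg.norm(F1-F2))
A=(F1+F2)/2;B=(E1+E2)/2
for V in (v,tt(c,299/k,13/k,263/k)[0]):
  for P,Q,n in ((A,B,"armline"),(A,M,"A-M"),(atz(c,s(641,107),185)[:2],M,"head-M")):
    d=(Q-P)/np.linalg.norm(Q-P);w=V-Q;print(n,"x",d@w,"y",d[0]*w[1]-d[1]*w[0])
```

```text
edge 111.70465410049576 pipe 111.82463915697191 mouth-head 111.84524270140764 H [633.34744549  27.90352753 185.        ] M [570.15159499 185.54330728 155.        ] vase [526.97921757 298.14218197] [-0.  -1.7  2.5]
target 111.48501993735064 L 290.4188875858787
target 110.34974643956916 L 292.8756132634385
target 112.10276549038473 L 293.72812354286884
target 110.97499898626457 L 296.12201876929043
far edge 111.94392429671393
line [530.02213533 298.48635804] [-3.18573445e-05  7.10044043e-02 -5.73615023e-02]
widths 18.1888350668099 18.737979623306046
armline x 146.62157152117325 y -5.866185499336332
A-M x 119.80316434795697 y -3.702439784729343
head-M x 119.76507664080583 y -4.778353834223672
armline x 147.43314575643075 y -2.913364312295357
A-M x 120.5894234089344 y -0.74277723791716
head-M x 120.57788746138982 y -1.8258727975507085
```

```bash
python3 -m pendant '[[0,0,0.03,0,0,0,1],[0,0,0.06,0,0,0,1],[0.02,0,0.09,0,0,0,1],[0.04,0,0.09,0,0,0,1],[0.055,0,0.09,0,0,0.5,1],[0.0605,0,0.09,0,0,0.5,1],[0.062,0,0.09,0,0,0.5,1],[0.062,0,0.09,0,0,0.5,1],[0.062,0,0.09,0,0,0.5,1]]';python3 -m pendant '[[-0.02,0,0,0,0,0,1],[-0.04,0,0,0,0,0,1],[-0.06,0,-0.03,0,0,0,1],[-0.06,0,-0.06,0,0,0,1],[-0.06,0,-0.09,0,0,0,1],[-0.06,0,-0.09,0,0,0,1],[-0.06,0,-0.09,0,0,0,1]]'
python3 - <<'E'
from h import *
im=r.grab_frame("wrist");cv2.imwrite("pics/w6.png",im[:,:,::-1])
cv2.imwrite("pics/w6z.png",cv2.resize(im[:300,:,::-1],None,fx=1.25,fy=1.25,interpolation=2))
o=r.get_obs();p=o["eef_pos"];q=o["eef_rot"];print(o["q"])
Rt=R.from_quat([q[1],q[2],q[3],q[0]]).as_matrix()
d=np.array([472,-262,p[2]])-p;print("to lever",Rt.T@d, "yaw x",np.degrees(np.arctan2(Rt[1,0],Rt[0,0])))
S=cam("scene");print("tray",atz(S,(195,138),20),atz(S,(108,125),20),atz(S,(150,165),20))
E
```

```text
clock: 7.77
eef_pos: [575.0, 128.4, 139.5]
eef_rot: [0.0, 0.99, 0.143, -0.001]
wrist_force: [-1.6, -0.1, -1.0]
grip_width: 0.5
clock: 8.35
eef_pos: [520.0, 112.0, 233.1]
eef_rot: [-0.001, 0.99, 0.143, 0.004]
wrist_force: [-0.2, -0.1, -0.4]
grip_width: 0.4
[-0.40362948  0.26917266  0.20204177  1.57352015 -0.05583543  1.30134259
 -1.47686986]
to lever [-151.02409092  345.14453516   -0.54390742] yaw x 16.495185028311965
tray [ 474.63828277 -529.28824188   20.        ] [ 585.70261479 -836.89866584   20.        ] [ 659.43276943 -532.08088206   20.        ]
```

View pics/w6z.png

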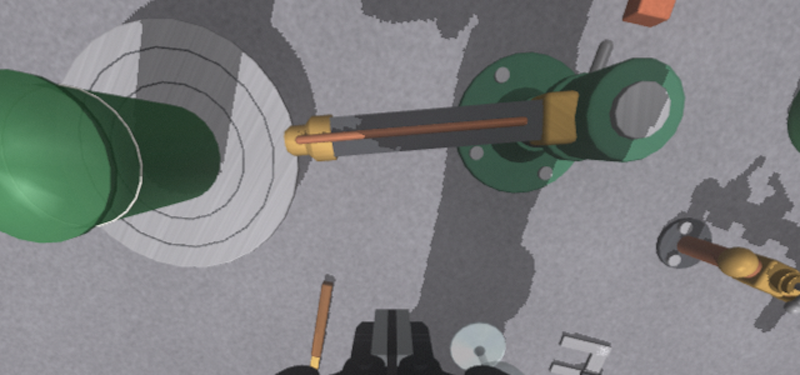

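```bash
python3 - <<'E'
from m3 import *
c=cam("wrist");k=1.25
s=lambda u,v:(u/k,v/k)
rep([s(335,156),s(545,139)],[s(300,140),s(524,121)],s(641,109),s(288,140),(299/k,18/k,268/k))
a=np.linspace(0,2*np.pi,180)
def f(p):
    u=np.array([proj(c,(p[0]+38*np.cos(t),p[1]+38*np.sin(t),155)) for t in a]);return [u[:,0].max()-141/k,u[:,1].max()-226/k,u[:,1].min()-80/k]
q=least_squares(f,[531,302]);v=q.x;print("line",v,q.fun)
M=atz(c,s(288,140),155)[:2];H=atz(c,s(641,109),185)[:2]
for V in (v,tt(c,299/k,18/k,268/k)[0]):
    d=(M-H)/np.linalg.norm(M-H);w=V-M;print("x",d@w,"y",d[0]*w[1]-d[1]*w[0])
E
python3 -m pendant '[[-0.03,0.04,0,0,0,-7,1],[-0.03,0.08,0,0,0,-14,1],[-0.04,0.12,0,0,0,-21,1],[-0.06,0.15,0,0,0,-28,1],[-0.08,0.19,0,0,0,-35,1],[-0.09,0.22,0,0,0,-42,1],[-0.11,0.25,0,0,0,-49,1],[-0.13,0.28,0,0,0,-56,1],[-0.14,0.31,0,0,0,-63,1],[-0.151,0.345,0,0,0,-67,1]]'
python3 - <<'E'
from h import *
o=r.get_obs();p=o["eef_pos"];q=o["eef_rot"];print(o["q"])
Rt=R.from_quat([q[1],q[2],q[3],q[0]]).as_matrix()
d=np.array([472,-262,p[2]])-p;print("to lever",Rt.T@d, "yaw x",np.degrees(np.arctan2(Rt[1,0],Rt[0,0])))
E
```

```text
edge 110.93443408460804 pipe 111.07942104341404 mouth-head 111.0019563674002 H [635.49788799  26.35707606 185.        ] M [573.81797882 187.02233559 155.        ] vase [528.81406452 299.31652818] [-0.  -0.6  0.8]
target 111.34761023388299 L 293.06705835240007
target 110.63682150844488 L 295.0770664569187
target 111.68553504585383 L 294.13357024779714
target 110.97499898626457 L 296.12201876929043
line [531.2419531  300.28318672] [ 7.35925390e-04 -1.64620384e+00  1.33863912e+00]
x 120.99596795935912 y -0.8450461577428285
x 120.9636811392047 y 1.7680036515539541
clock: 9.23
eef_pos: [470.5, -252.3, 228.6]
eef_rot: [-0.001, 0.765, 0.644, -0.0]
wrist_force: [1.4, 0.6, -0.5]
grip_width: -0.1
[ 0.23489209  0.28439308  0.28935397  1.56633079 -0.08326634  1.30583616
  0.36481709]
to lever [-9.34074151  3.15509692 -0.01903901] yaw x 80.23157182477418
```

```bash
python3 -m pendant '[[0,0,0,0,0,0,1],[0,0,0,0,0,0,1]]'
python3 - <<'E'
from h import *
o=r.get_obs();print(o["eef_pos"])
for n,(x,y,w,h),k in [("scene",(180,110,110,110),5),("side",(330,80,120,110),5),("wrist",(0,0,640,400),1)]:
    im=r.grab_frame(n)[:,:,::-1];cv2.imwrite(f"pics/{n}7.png",im);cv2.imwrite(f"pics/{n}7z.png",cv2.resize(im[y:y+h,x:x+w],None,fx=k,fy=k,interpolation=2))
E
```

```text
clock: 9.4
eef_pos: [470.3, -254.2, 228.4]
eef_rot: [-0.001, 0.769, 0.639, -0.001]
wrist_force: [0.5, 0.6, 0.0]
grip_width: 0.0
[ 470.28035629 -254.16572773  228.37560547]
```

View pics/scene7z.png

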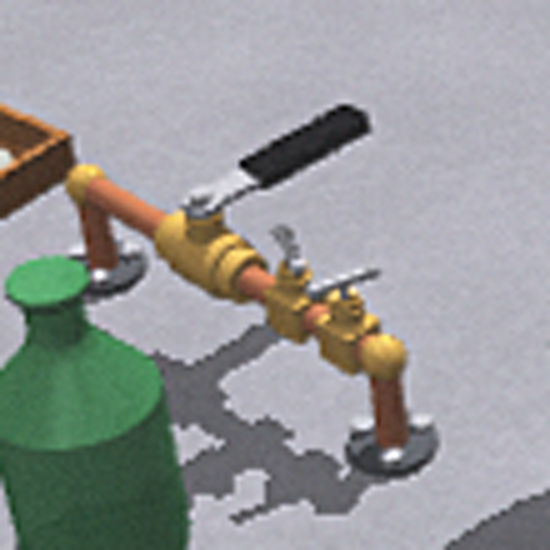

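View pics/side7z.png

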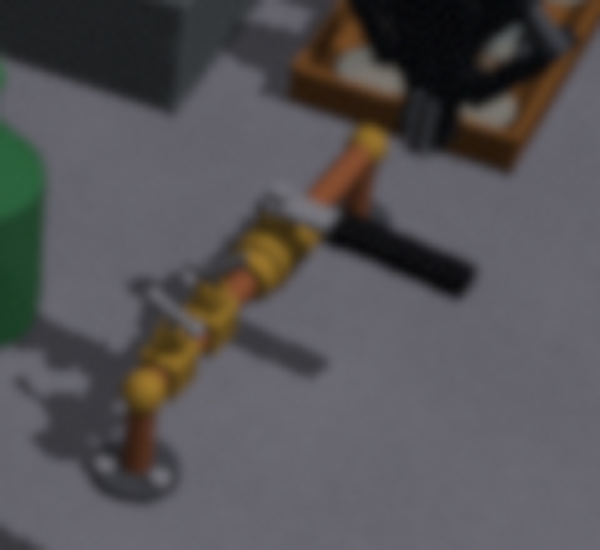

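View pics/wrist7z.png

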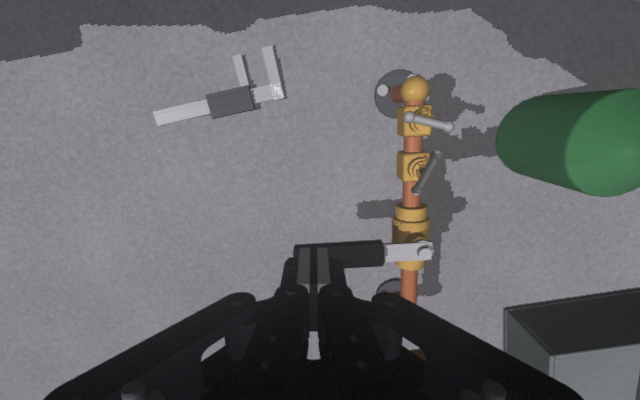

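Run:
```python
from h import *
c=cam("wrist");S=cam("scene");D=cam("side")
print("stem W",atz(c,(425,250),108),"tip +y corner",atz(c,(295,245),109),"in +y corner",atz(c,(383,241),109),"in -y",atz(c,(383,266),109))
print("pipe elbow near",atz(c,(415,90),70))
z=lambda u,v:(180+u/5,110+v/5); d=lambda u,v:(330+u/5,80+v/5)
print("stem S",atz(S,z(203,203),110),"D",atz(D,d(285,200),110))
print("sleeve S tip",atz(S,z(352,118),108),"in",atz(S,z(256,170),108))
print("sleeve D tip",atz(D,d(460,275),106),"in",atz(D,d(338,225),106))
print("elbow far S",atz(S,z(86,184),66),"near",atz(S,z(384,356),66),"D far",atz(D,d(370,140),66),"near",atz(D,d(146,388),66))
o=r.get_obs();p=o["eef_pos"];q=o["eef_rot"]
Rt=R.from_quat([q[1],q[2],q[3],q[0]]).as_matrix();print("yaw",np.degrees(np.arctan2(Rt[1,0],Rt[0,0])))
```

```text
stem W [ 566.55097614 -315.88003869  108.        ] tip +y corner [ 447.661326  -289.4530739  109.       ] in +y corner [ 528.63839834 -299.54106502  109.        ] in -y [ 525.84511805 -325.12727829  109.        ]
pipe elbow near [ 580.41409873 -172.98059765   70.        ]
stem S [ 570.37780447 -306.80214389  110.        ] D [ 557.84434536 -308.77874224  110.        ]
sleeve S tip [ 451.94949089 -297.62631597  108.        ] in [ 526.27811861 -307.08115391  108.        ]
sleeve D tip [ 448.03023046 -302.277101    106.        ] in [ 524.09640891 -308.04398492  106.        ]
elbow far S [ 551.80638051 -429.11685116   66.        ] near [ 579.59133734 -171.21420385   66.        ] D far [ 549.9197428  -435.40964673   66.        ] near [ 578.42278533 -173.8543798    66.        ]
yaw 80.03993738962672
```

```bash
python3 -m pendant '[[0,0,0.04,0,0,-3,1],[0,0,0.08,0,0,-3,1],[0,0,0.12,0,0,-3,1],[0,0,0.134,0,0,-3,1],[0,0,0.134,0,0,-3,1]]'
cat > plan2.py <<'E'
import sys
from h import *
px,py,sx=[float(x) for x in sys.argv[1:4]];ths=[float(x) for x in sys.argv[4:]]
o=r.get_obs();p=o["eef_pos"];q=o["eef_rot"]
Rt=R.from_quat([q[1],q[2],q[3],q[0]]).as_matrix()
a=Rt.T@(p-np.array([px,py,p[2]]));print("rel",a,"yaw",np.degrees(np.arctan2(Rt[1,0],Rt[0,0])))
for th in ths:
    t=np.radians(th);a2=a+[sx,0,0];b=np.array([a2[0]*np.cos(t)-a2[1]*np.sin(t),a2[0]*np.sin(t)+a2[1]*np.cos(t),0])
    print(th,(b-a)[:2].round(1))
E
python3 plan2.py 564.5 -316 -22 0 -5 -10 -15 -20 -25 -30 -35 -40 -45 -50
```

```text
clock: 9.97
eef_pos: [469.3, -246.7, 90.9]
eef_rot: [-0.005, 0.748, 0.663, -0.002]
wrist_force: [-0.6, 0.7, 0.5]
grip_width: 0.2
rel [  57.39449213 -102.80486409    1.32825093] yaw 83.12705862954907
0.0 [-22.   0.]
-5.0 [-31.1  -2.7]
-10.0 [-40.4  -4.6]
-15.0 [-49.8  -5.7]
-20.0 [-59.3  -5.9]
-25.0 [-68.8  -5.3]
-30.0 [-78.1  -3.9]
-35.0 [-87.4  -1.7]
-40.0 [-96.4   1.3]
-45.0 [-105.1    5.1]
-50.0 [-113.4    9.6]
```

```bash
python3 -m pendant '[[-0.008,0.005,-0.001,0,0,0,1],[-0.014,0.009,-0.001,0,0,0,1],[-0.014,0.009,-0.001,0,0,0,1]]'
python3 plan2.py 564.5 -316 -8 0 -4 -9 -14 -19 -24 -29 -34 -39 -44 -49
```

```text
clock: 10.22
eef_pos: [482.4, -269.3, 99.5]
eef_rot: [0.004, 0.75, 0.662, 0.001]
wrist_force: [0.6, -0.6, 0.9]
grip_width: -0.3
rel [ 36.1638706  -87.20860504  -0.68773652] yaw 82.8762631323271
0.0 [-8.  0.]
-4.0 [-14.2  -1.8]
-9.0 [-22.   -3.3]
-14.0 [-29.9  -4.2]
-19.0 [-37.9  -4.4]
-24.0 [-45.9  -3.9]
-29.0 [-53.8  -2.7]
-34.0 [-61.6  -0.8]
-39.0 [-69.2   1.7]
-44.0 [-76.5   4.9]
-49.0 [-83.5   8.7]
```

```bash
python3 -m pendant '[[0,0,0,0,0,0,1],[0,0,0,0,0,0,1],[0,0,0,0,0,0,1]]'
python3 plan2.py 564.5 -316 -8 0 -4 -9 -14 -19 -24 -29 -34 -39 -44 -49
```

```text
clock: 10.47
eef_pos: [480.1, -266.3, 97.6]
eef_rot: [0.001, 0.749, 0.662, 0.0]
wrist_force: [1.2, -0.3, 0.7]
grip_width: 0.0
rel [ 38.93546064 -89.83390483  -0.12796927] yaw 82.93496941726129
0.0 [-8.  0.]
-4.0 [-14.3  -1.9]
-9.0 [-22.4  -3.7]
-14.0 [-30.7  -4.8]
-19.0 [-38.9  -5.2]
-24.0 [-47.2  -4.8]
-29.0 [-55.4  -3.7]
-34.0 [-63.5  -1.9]
-39.0 [-71.4   0.6]
-44.0 [-79.1   3.7]
-49.0 [-86.4   7.6]
```

Lower 3 mm while starting the sweep.

```bash
python3 -m pendant '[[-0.004,0,0.003,0,0,0,1],[-0.008,0,0.003,0,0,0,1],[-0.0143,-0.0019,0.003,0,0,-4,1],[-0.0224,-0.0037,0.003,0,0,-9,1],[-0.0307,-0.0048,0.003,0,0,-14,1],[-0.0389,-0.0052,0.003,0,0,-19,1],[-0.0472,-0.0048,0.003,0,0,-24,1],[-0.0554,-0.0037,0.003,0,0,-29,1],[-0.0635,-0.0019,0.003,0,0,-34,1],[-0.0635,-0.0019,0.003,0,0,-34,1]]'
python3 plan2.py 564.5 -316 0 -5 -10 -15 -20 -25 -30 -35 -40 -45 -50 -55
python3 - <<'E'
from h import *
for n,(x,y,w,h),k in [("scene",(180,110,110,110),5),("side",(330,80,120,110),5)]:
    im=r.grab_frame(n)[:,:,::-1];cv2.imwrite(f"pics/{n}8z.png",cv2.resize(im[y:y+h,x:x+w],None,fx=k,fy=k,interpolation=2))
cv2.imwrite("pics/wrist8.png",r.grab_frame("wrist")[:,:,::-1])
E
```

```text
clock: 11.3
eef_pos: [469.1, -330.4, 93.5]
eef_rot: [-0.0, 0.523, 0.852, -0.0]
wrist_force: [1.0, -0.3, -1.0]
grip_width: -0.2
rel [ 3.02766805e+01 -9.15940695e+01  6.79731920e-02] yaw 116.8739414660526
-5.0 [-8.1 -2.3]
-10.0 [-16.4  -3.9]
-15.0 [-24.7  -4.7]
-20.0 [-33.2  -4.8]
-25.0 [-41.5  -4.2]
-30.0 [-49.9  -2.9]
-35.0 [-58.   -0.8]
-40.0 [-66.   2.]
-45.0 [-73.6   5.4]
-50.0 [-81.    9.5]
-55.0 [-87.9  14.3]
```

View pics/scene8z.png

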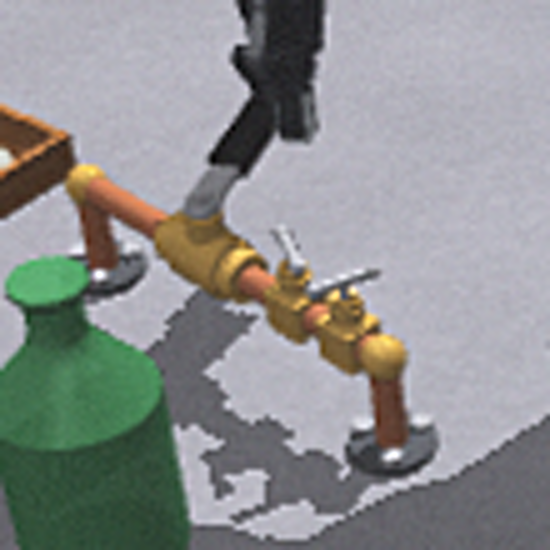

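View pics/wrist8.png

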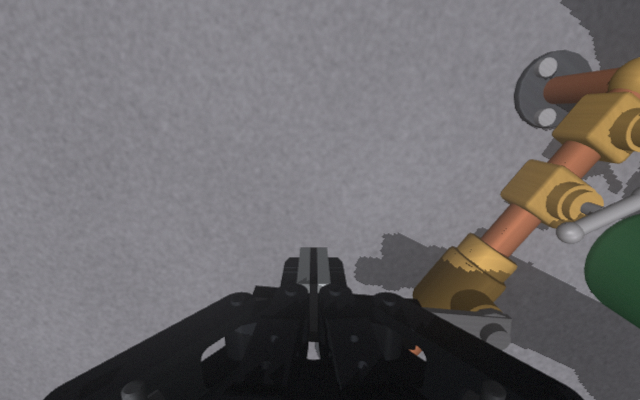

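```bash
python3 -m pendant '[[-0.0081,-0.0023,0,0,0,-5,1],[-0.0164,-0.0039,0,0,0,-10,1],[-0.0247,-0.0047,0,0,0,-15,1],[-0.0332,-0.0048,0,0,0,-20,1],[-0.0415,-0.0042,0,0,0,-25,1],[-0.0499,-0.0029,0,0,0,-30,1],[-0.058,-0.0008,0,0,0,-35,1],[-0.066,0.002,0,0,0,-40,1],[-0.0736,0.0054,0,0,0,-45,1],[-0.0736,0.0054,0,0,0,-45,1]]'
python3 plan2.py 564.5 -316 0 -2 -4 -6 -8 -10 -12 -14 -16 -18
python3 - <<'E'
from h import *
print(r.get_obs()["q"])
for n,(x,y,w,h),k in [("scene",(180,110,110,110),5),("side",(330,80,120,110),5)]:
    im=r.grab_frame(n)[:,:,::-1];cv2.imwrite(f"pics/{n}9z.png",cv2.resize(im[y:y+h,x:x+w],None,fx=k,fy=k,interpolation=2))
E
```

```text
clock: 12.28
eef_pos: [508.0, -393.0, 93.5]
eef_rot: [-0.0, 0.157, 0.988, -0.0]
wrist_force: [0.1, -0.6, -0.5]
grip_width: 0.1
rel [ 29.7629674  -90.74389835   0.09409886] yaw 161.91643231077808
-2.0 [-3.2 -1. ]
-4.0 [-6.4 -1.9]
-6.0 [-9.6 -2.6]
-8.0 [-12.9  -3.3]
-10.0 [-16.2  -3.8]
-12.0 [-19.5  -4.2]
-14.0 [-22.8  -4.5]
-16.0 [-26.2  -4.7]
-18.0 [-29.5  -4.8]
[ 0.64097143  0.5974475  -0.01497463  1.42531659  0.01045595  1.11919431
  1.87920348]
```

View pics/scene9z.png

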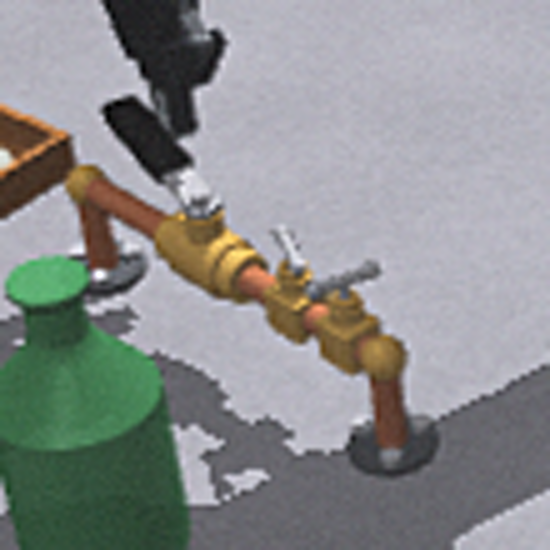

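View pics/side9z.png

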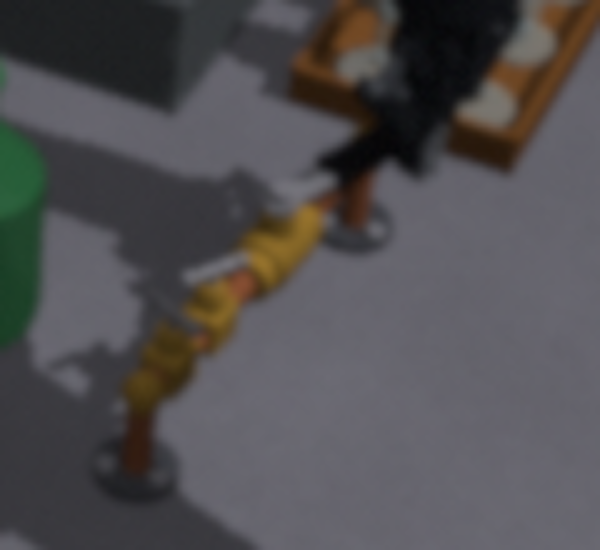

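```bash
python3 -m pendant '[[-0.0032,-0.001,0,0,0,-2,1],[-0.0064,-0.0019,0,0,0,-4,1],[-0.0096,-0.0026,0,0,0,-6,1],[-0.0129,-0.0033,0,0,0,-8,1],[-0.0162,-0.0038,0,0,0,-10,1],[-0.0195,-0.0042,0,0,0,-12,1],[-0.0195,-0.0042,0,0,0,-12,1],[-0.0195,-0.0042,0,0,0,-12,1]]'
python3 plan2.py 564.5 -316 0 -1 -2 -3 -4 -6
```

```text
clock: 13.05
eef_pos: [524.9, -401.8, 93.7]
eef_rot: [-0.0, 0.054, 0.999, 0.0]
wrist_force: [-1.9, 0.4, 1.3]
grip_width: 0.3
rel [ 3.01592371e+01 -8.95488838e+01  1.25670541e-02] yaw 173.8112973346654
-1.0 [-1.6 -0.5]
-2.0 [-3.1 -1. ]
-3.0 [-4.7 -1.5]
-4.0 [-6.3 -1.9]
-6.0 [-9.5 -2.7]
```

```bash
python3 -m pendant '[[-0.0016,-0.0005,0,0,0,-1,1],[-0.0031,-0.001,0,0,0,-2,1],[-0.0047,-0.0015,0,0,0,-3,1],[-0.0047,-0.0015,0,0,0,-3,1],[-0.0047,-0.0015,0,0,0,-3,1]]'
python3 plan2.py 564.5 -316 0 -1 -2 -3
python3 - <<'E'
from h import *
for n,(x,y,w,h),k in [("scene",(180,110,110,110),5)]:
    im=r.grab_frame(n)[:,:,::-1];cv2.imwrite(f"pics/{n}10z.png",cv2.resize(im[y:y+h,x:x+w],None,fx=k,fy=k,interpolation=2))
E
```

```text
clock: 13.47
eef_pos: [530.1, -404.0, 93.7]
eef_rot: [0.0, 0.027, 1.0, 0.0]
wrist_force: [-2.0, 0.7, 0.3]
grip_width: -0.1
rel [ 2.96238093e+01 -8.97265668e+01 -4.15162030e-02] yaw 176.93066655182082
-1.0 [-1.6 -0.5]
-2.0 [-3.1 -1. ]
-3.0 [-4.7 -1.4]
```

View pics/scene10z.png

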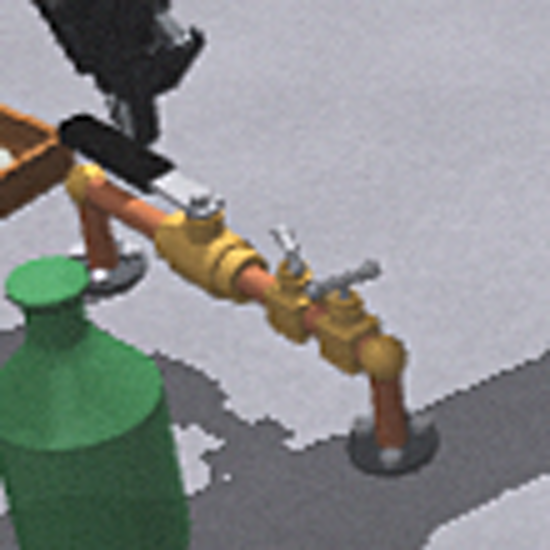

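```bash
python3 -m pendant '[[-0.0016,-0.0005,0,0,0,0,1],[-0.003,-0.0005,0,0,0,0,1],[-0.003,-0.0005,0,0,0,0,1],[-0.003,-0.0005,0,0,0,0,1]]'
python3 -m pendant '[[-0.0015,0,0,0,0,0,1],[-0.003,0,0,0,0,0,1],[-0.003,0,0,0,0,0,1],[-0.003,0,0,0,0,0,1]]'
```

```text
clock: 13.85
eef_pos: [532.2, -404.5, 93.7]
eef_rot: [-0.001, 0.027, 1.0, 0.0]
wrist_force: [-5.0, 2.7, 1.6]
grip_width: 0.1
clock: 14.18
eef_pos: [532.3, -404.5, 93.6]
eef_rot: [-0.004, 0.027, 1.0, 0.001]
wrist_force: [-8.7, 4.5, 4.9]
grip_width: 0.1
```

```bash
python3 -m pendant '[[0.02,0,0,0,0,0,1],[0.045,0,0,0,0,0,1],[0.06,0,-0.03,0,0,0,1],[0.06,0,-0.07,0,0,0,1],[0.06,0,-0.11,0,0,0,1],[0.06,0,-0.14,0,0,0,1],[0.06,0,-0.14,0,0,0,1],[0.06,0,-0.14,0,0,0,1]]'
python3 - <<'E'
from h import *
ims={n:r.grab_frame(n)[:,:,::-1] for n in("scene","side")}
cv2.imwrite("pics/scene11.png",ims["scene"]);cv2.imwrite("pics/side11.png",ims["side"])
a=cv2.resize(ims["scene"][110:290,180:480],None,fx=2.6,fy=2.6,interpolation=2);cv2.imwrite("pics/scene11z.png",a)
b=cv2.resize(ims["side"][80:360,210:450],None,fx=2.1,fy=2.1,interpolation=2);cv2.imwrite("pics/side11z.png",b)
# change against start
for n in ims: 
    d=np.abs(ims[n].astype(int)-cv2.imread(f"pics/{n}5.png")).max(2);print(n,(d>60).sum())
E
```

```text
clock: 14.85
eef_pos: [478.9, -403.5, 237.6]
eef_rot: [0.004, 0.027, 1.0, -0.003]
wrist_force: [-0.2, 1.2, -0.9]
grip_width: -0.1
scene 16839
side 4440
```

View pics/scene11z.png

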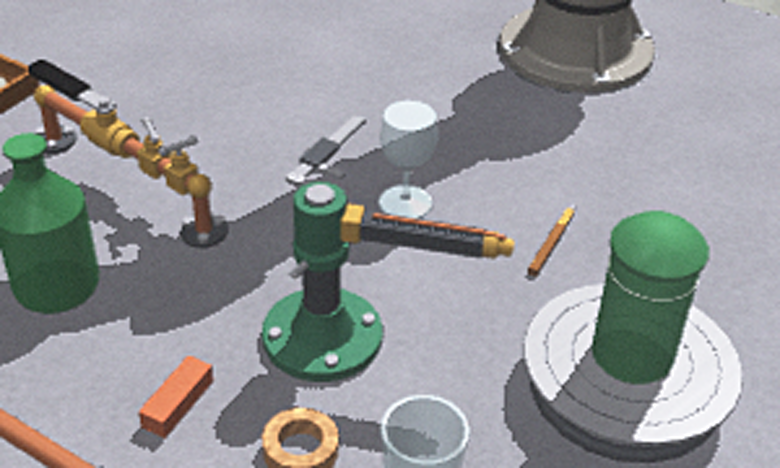

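View pics/side11z.png

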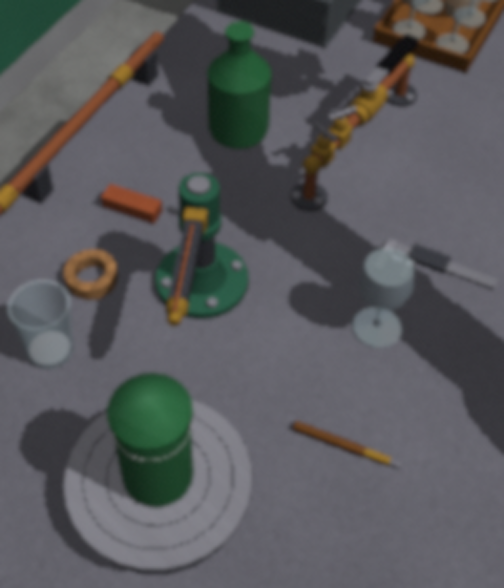

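Run:
```python
from h import *
S=cam("scene");D=cam("side")
M=tri((S,(180+512/2.6,110+247/2.6)),(D,(210+175/2.1,80+317/2.1)))
H=tri((S,(180+320/2.6,110+194/2.6)),(D,(210+200/2.1,80+185/2.1)))
print(M,H,np.linalg.norm((M-H)[:2]))
for P in (H[:2],np.array([637.5,26])):
  d=M[:2]-P;d/=np.linalg.norm(d);w=np.array([531.3,302.8])-M[:2];print("y",d[0]*w[1]-d[1]*w[0],"x",d@w)
# measured lever dir
print(atz(S,(180+33/2.6,110+68/2.6),106)-atz(S,(180+105/2.6,110+105/2.6),106))
```

```text
[574.54481999 186.64687987 156.05678204] [634.94380782  25.66634495 180.45379722] 171.93827483979905
y -0.3138139789889536 x 123.94177379857973
y -2.1171365968947953 x 123.92408766733692
[  -8.42011449 -119.75270064    0.        ]
```

Two independent measurements put the aim within about 2 mm, and the lever is against its stop and in line with the pipe. I'm handing in.

Run:
```python
from workcell import r
o=r.get_obs();print(o["wrist_force"],abs(o["dq"]).max(),o["clock"]);print(r.hand_in())
```

```text
[-0.09505759  0.74411382 -0.85051469] 0.030658268956684363 14.95
the job is handed in; nothing more can be done
None
```

The burner is set up and the job is handed in, at about 15 s on the clock. No verdict came back, so the checks below are mine.

**What I did:** I used the closed fingertips as a single finger. First I pushed the burner arm clockwise by its left face, with two small corrections, until the nozzle pointed at the vase. Then I pushed the gas lever anticlockwise by its right side. I stopped when the fingertip no longer moved forward and the force had risen to about 10 N, then backed off and lifted clear.

**Last checks:**
- **Aim:** the nozzle line passes 0–2 mm from the vase axis by the scene and side cameras, and within 2 mm by the wrist camera. The limit is 12 mm. Single camera readings of the pivot disagreed by up to about 10 mm, so I relied on combined and same-image measurements.
- **Lever:** it lies in line with its pipe. Its measured direction agrees with the pipe's to about 2°.
- **Everything else:** the vase, needle valves, glassware and tools look undisturbed in the pictures; I did not re-measure each one. The robot was clear, with about 1 N at the wrist, which is its usual no-contact reading.

No check failed.

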